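# Pull the stuck comb from the gel casting stand

## Task

The toothed casting comb (the wide one) is stuck in one of the three bays of the casting stand. Swing the hold-down bar aside (the tall bottle blocks its way on one side), draw the comb up out of its bay by its exposed grip, and lay it flat in the steel tray without dropping it; then swing the bar back so that it runs over the middle of the three bays again. Leave the two narrow strips seated in their bays, and the bottle and the cup standing where they are.

Things in the scene. Friction and masses are not known exactly. Their poses are not given: they have to be found in the camera images.
- stand: Fixed gel casting stand, base 225 x 90 x 20 mm. Origin at worktop level; x along the row of bays, z up; base from x -100 to 125 mm. Bays at x -62, -10, +42 mm: each a 4 mm gap along y, floor at z 22, between a fixed plate (-x side, 7 mm) and a sprung one (6 mm, about 6 N), both 80 mm long, tops at z 75 mm. Only inserts, bar and pivot stand higher.
- pivot (a point): The bar's vertical hinge axis, at stand x = +100 mm, y = 0, at the bar's underside, 97.5 mm above the worktop (pivot hub 22 mm across, its top 116 mm above the worktop).
- bar (a joint): Angle (rad) of the steel hold-down bar: 190 mm long from the pivot, 12 mm wide, 98.5 to 110.5 mm above the worktop. At 0 it points along the stand's -x, over the middle of all bays; positive swings its free end to the stand's -y side, negative to +y. Range -2.0 to 2.0, friction 0.05 N m, stays where left. No handle: push its side.
- bar_tip (a point): Free end of the bar, middle of its height.
- comb: Black toothed comb, 30 g, 64 mm wide (y), 69 tall (z), origin mid lower edge (tooth tips). Top grip ridge with grey ribs: 9 mm thick (x), 64 wide, 55 to 69 mm above the origin; below it a 4 mm blade ending in five teeth. In its bay (any of the three) it stands on the bay floor, ridge top 91 mm above the worktop; only the ridge is exposed. Pull-out force about 6 to 9 N.
- comb_top (a point): Centre of the comb's top edge.
- comb_mid (a point): Point in the middle of the comb, 35 mm above its lower edge.
- strip_a: Black blanking strip in another bay: same height, ridge and blade thickness as the comb but only 34 mm wide and without teeth; origin at the middle of its lower edge. Stays.
- strip_b: Second blanking strip, the same as strip_a, in the remaining bay. Stays.
- tray: Open bare steel tray fixed on the worktop, 160 (own x) x 180 (own y) mm outside, 20 mm high, walls and floor 4 mm; origin under its centre on the worktop.
- bottle: White reagent bottle with black cap, 55 mm across, 118 mm tall, standing beside the stand, in the bar's swing on that side; origin at the centre of its underside.
- cup: White sample cup with lid, 59 mm across, 66 mm tall, standing beside the stand on the other side; the bar passes above it. Origin at the centre of its underside.

How it is judged:
By the outcome, as a careful person would: the job done as asked, in the order asked, and still so for the second after the job is handed in, with the robot touching nothing.
It also fails if it takes over 62 s, if anything falls off the work surface, if the arm or the gripper's body presses on something with over 40 N, if the wrist force passes 120 N, or if a joint passes its speed limit or range.

## Robot

A 6-joint arm with a two-finger parallel gripper is mounted at the origin on a cart in front of the work surface, level with it; the furniture and walls round the work are solid. World frame = base frame: x ahead of the robot, y to its left, z up, the work surface at z = 0. Lengths are in m, angles in rad, forces in N, time in s.
With the tool pointing down it reaches from about 0.425 to 1.125 m from the base axis. Payload 14.9 kg.
Tool frame: the origin (TCP) lies midway between the tips of the shut fingers; the grasp point (between the pads) lies 19 mm behind it (ctrl.grasp_offset is the distance from the TCP to the grasp point, in m); z points along the fingers, y is the line along which they close (so a half turn about z gives the same grasp; the last joint's range is limited). The gripper opens to 91 mm and grips with 3 to 60 N. Pads are 32 mm wide; open, the fingers measure 118 mm over their backs; the gripper's body (76 mm by 178 mm) begins 60 mm behind the grasp point.
Start: joints at [-1.133, 0.379, 1.734, -0, 1.028, -0.033], TCP at [0.318, -0.624, 0.214] pointing down, gripper open.
Joint ranges: [-2.77, 2.77], [-0.74, 2.19], [0, 2.66], [-1.06, 4.2], [0.31, 2.87], [-3.08, 3.08]. Speed limits (rad/s): [1.89, 1.89, 2.39, 3.14, 3.14, 3.14].

## Interface

Orientations are given as a 3x3 rotation matrix whose columns are the frame's x, y, z axes.
In Python, from plant import ctrl, read_camera, calibration, finder gives the robot as it stands. The module is installed in compiled form; this text tells all that it offers.
- The arm moves only by the tool step_arm, never from a script. Its arguments are lists of equal length, an entry for each row: "claw": the closure, from 0 (fully open) to 1 (shut); "dp": the shift along the tool's x, y, z in m, a list of three; "roll": the turn about the tool's z in rad. A call has 1 to 5 rows; each row is the pose to reach, as a shift and turn from the pose commanded when the call began, along the tool's axes at that moment; what a row does not reach only later rows make up. A row lasts 1/10 s, in which the tool goes at most 50 mm and 8.59 degrees, less where a joint would pass 70% of its speed; a pose out of reach is approached as far as the arm can. A call with a gripper value outside its range is refused whole. The fingers move at their own pace and stop on an object; "squeeze" is the grip in N (left out, the last holds). Time passes only in rows, so rows that repeat a pose let the fingers close. It gives the time, the measured TCP pose, the force, the opening and the grip force at its end, in the units of the state.
- ctrl.get_obs(): the state, without advancing time (a new reading comes with each control period).
- read_camera(name): name is "scene" or "top" or "wrist"; returns (picture, depth): 400x640x3 uint8, red, green, blue; 400x640 float32, m along the optical axis (not along the pixel's ray), 0 where there is no reading.
- calibration(name): a dict with "fovy" (degrees; the focal length in pixels is half the picture's height over the tangent of half this angle, whatever the lens; pixels are square), "cx", "cy" (the principal point, pixels), "distortion" ([k1, k2, p1, p2, k3] as OpenCV has them; the pictures are not rectified), "origin" and "attitude" of the camera in the world; the wrist camera has in their place "mount" (4x4, takes a point from camera to tool coordinates, whose origin is the TCP and whose axes are the flange's). Camera axes: x right, y down, z forward; pixel columns grow to the right and rows downward; lengths in m; the calibration is good to about 2 mm. A picture is of the moment at which its call begins: read the wrist's pose just before it. calibration takes no time and is no camera call.
- ctrl.close_job(): hands the job in; it is judged then, once.
Trained networks look in the newest picture that a camera, given by its name, has taken for a name from the list of things; names that differ only in an ending like _2 or _b are one class to them, and where a whole thing is asked for, a point or a joint stands for the part that bears it (a point fixed in the world has none). Each returns a list of dicts, best first, with "conf" (0 to 1); they miss things now and then, are a little off and sometimes report something else, mostly with a low value. They report only what shows in the picture. A call takes as long as a camera call.
- finder.masks_of(thing, camera): "pixels" (400x640 bool, what is visible of it) and "rect" ([left, top, width, height] in pixels, round what is visible of it).
- finder.mark_of(thing, camera): "position" ([column, row] in pixels: a listed point, or the origin of a listed thing).
The state is a dict: "time_s": time; "joint_positions": joint angles; "dq": joint speeds; "tau": joint torques, N m; "eef_pos": TCP position; "tool_rot": TCP orientation; "force": force on the tool from outside, world axes, zero at the start; "ft_torque": the same for the moment, N m; "opening": finger opening in m; "grip_force": force on a finger pad.
Only numpy, scipy, OpenCV 4.12 (cv2) and the standard library are available. Lean on these libraries where they do the work, as an engineer would, in place of code of your own. Each camera call takes 0.05 s, during which the arm holds its last target. There are 200 camera calls.

## Working session

There is one attempt and no reset: what is moved stays moved. The work goes in short steps, Python scripts to look and compute and a tool call to move; the robot and the scene stay as the last step left them, time stands still between calls to the robot, and variables do not carry over. Pictures are saved under pics/ and viewed, at most 10 in all, crops included, and the job is handed in when it is done.

Besides the shell and the picture viewer there is one more tool, called as a command line: name --pt "numbers of a row" for each row, then --argument value for the rest. step_arm: Moves the arm, as the interface text tells. Its arguments: {"type":"object","properties":{"claw":{"type":"array","items":{"type":"number"}},"dp":{"type":"array","items":{"type":"array","items":{"type":"number"}}},"roll":{"type":"array","items":{"type":"number"}},"squeeze":{"type":"number"}},"required":["claw","dp","roll"]}

```bash
mkdir -p pics
cat > h.py <<'E'
import numpy as np, cv2
from plant import ctrl, read_camera, calibration, finder
def cam(n,obs=None):
    c=calibration(n); f=200/np.tan(np.radians(c["fovy"])/2)
    K=np.array([[f,0,c["cx"]],[0,f,c["cy"]],[0,0,1]])
    if "mount" in c:
        T=np.eye(4);T[:3,:3]=obs["tool_rot"];T[:3,3]=obs["eef_pos"];M=T@np.array(c["mount"])
        R,o=M[:3,:3],M[:3,3]
    else: R,o=np.array(c["attitude"]),np.array(c["origin"])
    return K,np.array(c["distortion"],float),R,o
def rays(n,px,obs=None):
    K,d,R,o=cam(n,obs)
    u=cv2.undistortPoints(np.array(px,float).reshape(-1,1,2),K,d).reshape(-1,2)
    return o,np.c_[u,np.ones(len(u))]@R.T
def at_z(n,px,z,obs=None):
    o,r=rays(n,px,obs); return o+r*((z-o[2])/r[:,2])[:,None]
def at_depth(n,px,dep,obs=None):
    o,r=rays(n,px,obs); p=np.array(px).reshape(-1,2).astype(int)
    return o+r*dep[p[:,1],p[:,0]][:,None]
def proj(n,P,obs=None):
    K,d,R,o=cam(n,obs)
    return cv2.projectPoints(np.array(P,float).reshape(-1,3),cv2.Rodrigues(R.T)[0],-R.T@o,K,d)[0].reshape(-1,2)
def save(im,f): cv2.imwrite("pics/"+f,im[:,:,::-1])
E
python3 - <<'E'
from h import *
o=ctrl.get_obs(); print(o["tool_rot"],o["eef_pos"],o["opening"],ctrl.grasp_offset)
for n in ["top","scene"]:
    im,d=read_camera(n); save(im,n+"0.png"); np.save(n+"0.npy",d)
    print(n,cam(n)[3],cam(n)[2][:,2])
    for t,z in dict(stand=0,pivot=.0975,bar_tip=.1045,comb=.022,comb_top=.091,strip_a=.022,tray=0,bottle=0,cup=0).items():
        for m in finder.mark_of(t,n)[:3]:
            print(t,round(m["conf"],2),np.round(m["position"]),np.round(at_z(n,[m["position"]],z)[0],3))
E
```

```text
[[ 8.91220469e-01  4.53570130e-01 -4.60489268e-04]
 [ 4.53570362e-01 -8.91219914e-01  9.95995108e-04]
 [ 4.13564252e-05 -1.09651551e-03 -9.99999398e-01]] [ 0.31735286 -0.62349778  0.21327515] 0.09121660556668255 0.0188
top [ 0.34342745 -0.02481488  1.16076286] [ 0.1962202  -0.0109213  -0.98049904]
stand 0.57 [275. 222.] [0.51 0.08 0.  ]
pivot 0.6 [269. 177.] [0.602 0.087 0.097]
bar_tip 0.66 [279. 258.] [0.414 0.061 0.105]
comb 0.63 [274. 206.] [0.547 0.083 0.022]
comb 0.62 [425. 213.] [ 0.525 -0.291  0.022]
comb_top 0.5 [277. 198.] [0.552 0.07  0.091]
strip_a 0.59 [276. 226.] [0.498 0.078 0.022]
strip_a 0.57 [282. 248.] [0.443 0.062 0.022]
tray 0.83 [426. 213.] [ 0.528 -0.298  0.   ]
bottle 0.55 [234. 236.] [0.474 0.183 0.   ]
cup 0.94 [321. 212.] [ 0.533 -0.034  0.   ]
scene [0.17315985 0.76387759 0.83112415] [ 0.33004614 -0.69204165 -0.64198746]
stand 0.64 [312. 263.] [0.504 0.081 0.   ]
pivot 0.64 [269. 224.] [0.607 0.094 0.098]
bar_tip 0.64 [354. 235.] [0.414 0.057 0.105]
comb 0.54 [295. 250.] [0.549 0.082 0.022]
comb_top 0.59 [293. 227.] [0.555 0.076 0.091]
comb_top 0.15 [312. 262.] [0.469 0.156 0.091]
strip_a 0.64 [337. 260.] [0.446 0.069 0.022]
tray 0.78 [361. 170.] [ 0.528 -0.314  0.   ]
bottle 0.8 [307. 299.] [0.468 0.183 0.   ]
cup 0.63 [337. 260.] [0.453 0.049 0.   ]
cup 0.59 [323. 224.] [ 0.535 -0.05   0.   ]
```

Run:
```python
import cv2,numpy as np
a=cv2.imread("pics/top0.png")[100:320,180:520]; b=cv2.imread("pics/scene0.png")[120:340,200:440]
cv2.imwrite("pics/c0.png",np.vstack([cv2.resize(a,(780,340*780//340*220//340)) [:505]])); 
cv2.imwrite("pics/c1.png",cv2.resize(b,(650,596)))
```

```text
(no output)
```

View pics/c0.png

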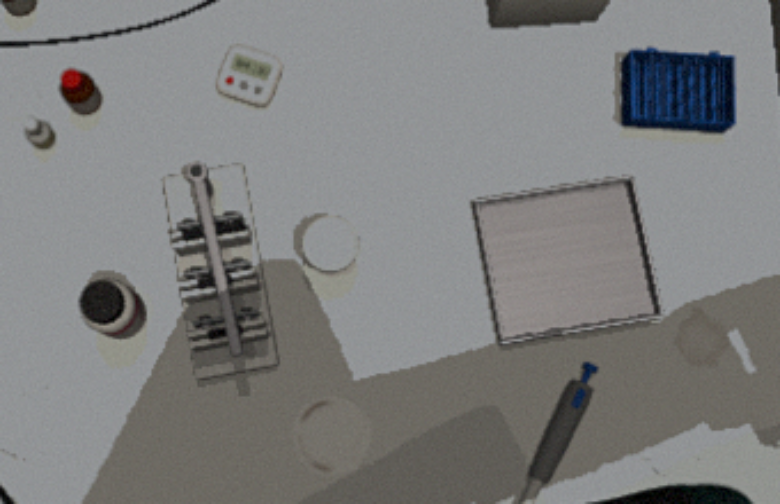

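View pics/c1.png

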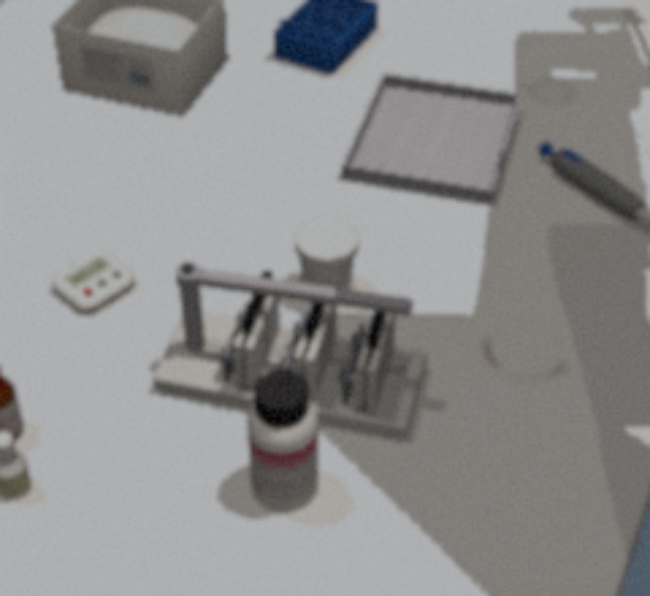

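The top crop shows the comb, the wide ridge, in the far bay nearest the pivot (crop 210,228). The bottle is on stand +y (crop 108,303), the cup on -y (330,242) and the tray at right. So the bar goes to the cup side, which is a positive angle.

```bash
cat >> h.py <<'E'
P=np.array([.6045,.0905]); A=np.radians(9.4)   # pivot, stand heading
def setstand(p,a):
    global P,A; P=np.array(p); A=a
def W(sx,sy):
    u=np.array([np.cos(A),np.sin(A)]);v=np.array([-u[1],u[0]]); return P+(sx-.1)*u+sy*v
def plan(wps):
    """wps: (x,y,z,heading of tool y, deg); prints dp, roll and rows for each call"""
    o=ctrl.get_obs(); p=o["eef_pos"]; R=o["tool_rot"]; h=np.arctan2(R[1,1],R[0,1])
    for w in wps:
        q=np.array(w[:3]); hh=np.radians(w[3]); n=max(1,int(np.ceil(max(np.linalg.norm(q-p)/.048,abs(hh-h)/.145))))
        k=int(np.ceil(n/5)); p0,h0=p.copy(),h
        for i in range(1,k+1):
            t=p0+(q-p0)*i/k; th=h0+(hh-h0)*i/k
            Rd=np.array([[-np.sin(h),np.cos(h),0],[np.cos(h),np.sin(h),0],[0,0,-1]])
            print("dp",np.round(Rd.T@(t-p),4),"roll",round(h-th,3),"rows",int(np.ceil(n/k)),"->",np.round(t,3)); p,h=t,th
E
python3 - <<'E'
from h import *
print(np.round(calibration("wrist")["mount"],3))
s=W(.005,.04); plan([(*s,.214,9.4),(*s,.100,9.4)])
E
```

```text
[[ 0.001 -0.968 -0.251  0.069]
 [ 1.     0.001 -0.    -0.001]
 [ 0.001 -0.251  0.968 -0.169]
 [ 0.     0.     0.     1.   ]]
dp [ 0.1253 -0.1433 -0.    ] roll -0.316 rows 4 -> [ 0.364 -0.439  0.214]
dp [ 0.1637 -0.0973 -0.    ] roll -0.316 rows 4 -> [ 0.411 -0.255  0.214]
dp [ 0.1858 -0.0416 -0.    ] roll -0.316 rows 4 -> [ 0.458 -0.07   0.214]
dp [ 0.1895  0.0182 -0.    ] roll -0.316 rows 4 -> [0.504 0.114 0.214]
dp [0.    0.    0.114] roll 0.0 rows 3 -> [0.504 0.114 0.1  ]
```

step_arm --claw '[1,1,1,1]' --pt "0.125 -0.143 0" --pt "0.125 -0.143 0" --pt "0.125 -0.143 0" --pt "0.125 -0.143 0" --roll '[-0.316,-0.316,-0.316,-0.316]'

```text
time_s: 1.4
eef_pos: [0.3642, -0.4374, 0.2139]
tool_rot: [[0.705, 0.709, -0.0], [0.709, -0.705, 0.0], [0.0, -0.0, -1.0]]
force: [0.8, 1.0, -0.3]
opening: 0.0619
grip_force: 0.0
```

step_arm --claw '[1,1,1,1]' --pt "0.164 -0.097 0" --pt "0.164 -0.097 0" --pt "0.164 -0.097 0" --pt "0.164 -0.097 0" --roll '[-0.316,-0.316,-0.316,-0.316]'

```text
time_s: 1.8
eef_pos: [0.4113, -0.2529, 0.2141]
tool_rot: [[0.45, 0.893, 0.0], [0.893, -0.45, -0.0], [0.0, 0.0, -1.0]]
force: [0.2, 0.1, 0.7]
opening: 0.0303
grip_force: 0.0
```

step_arm --claw '[1,1,1,1]' --pt "0.186 -0.042 0" --pt "0.186 -0.042 0" --pt "0.186 -0.042 0" --pt "0.186 -0.042 0" --roll '[-0.316,-0.316,-0.316,-0.316]'

```text
time_s: 2.2
eef_pos: [0.4578, -0.0678, 0.2143]
tool_rot: [[0.15, 0.989, 0.001], [0.989, -0.15, -0.0], [0.0, 0.001, -1.0]]
force: [-0.1, -0.0, -0.4]
opening: 0.0008
grip_force: 0.0
```

Run:
```python
from h import *
o=ctrl.get_obs(); im,d=read_camera("wrist"); save(im,"w1.png"); print(o["time_s"],o["eef_pos"])
for t,z in dict(pivot=.0975,bar_tip=.1045,comb_top=.091,bottle=0,cup=0).items():
    for m in finder.mark_of(t,"wrist")[:2]: print(t,round(m["conf"],2),np.round(m["position"]),np.round(at_z("wrist",[m["position"]],z,o)[0],3))
plan([(*W(.005,.04),.214,9.4)])
```

```text
2.2 [ 0.45783878 -0.06783757  0.21428577]
bar_tip 0.88 [239.  40.] [0.415 0.053 0.104]
cup 0.56 [392. 130.] [ 0.537 -0.037  0.   ]
dp [ 0.1902  0.0181 -0.    ] roll -0.317 rows 4 -> [0.504 0.114 0.214]
```

View pics/w1.png

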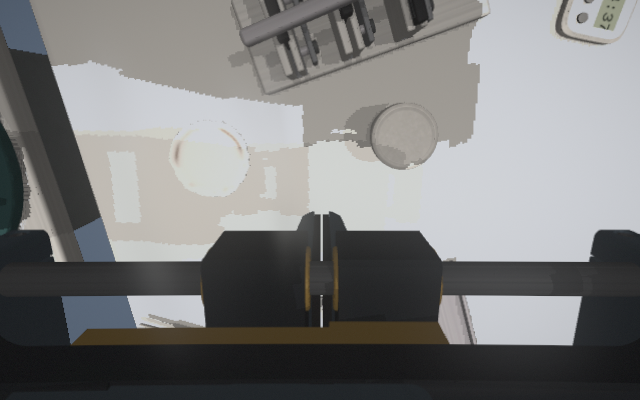

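The wrist view shows the bar (tip at 239,40), the stand at the top and the cup at (405,135). All of this agrees with the estimates, so I'll go down beside the bar.

step_arm --claw '[1,1,1,1]' --pt "0.19 0.018 0" --pt "0.19 0.018 0" --pt "0.19 0.018 0" --pt "0.19 0.018 0" --roll '[-0.317,-0.317,-0.317,-0.317]'

```text
time_s: 2.9
eef_pos: [0.5048, 0.1158, 0.2141]
tool_rot: [[-0.163, 0.987, 0.0], [0.987, 0.163, 0.0], [0.0, 0.001, -1.0]]
force: [0.3, -0.5, 0.4]
opening: 0.0004
grip_force: 0.0
```

step_arm --claw '[1,1,1,1]' --pt "0 0 0.05" --pt "0 0 0.1" --pt "0 0 0.114" --pt "0 0 0.114" --roll '[0,0,0,0]'

```text
time_s: 3.3
eef_pos: [0.5032, 0.1137, 0.0986]
tool_rot: [[-0.163, 0.987, -0.004], [0.987, 0.163, -0.001], [-0.0, -0.004, -1.0]]
force: [-0.8, -0.1, 1.0]
opening: 0.0006
grip_force: 0.0
```

Run:
```python
from h import *
w=[]
for th in np.arange(.2,1.61,.2):
    r=.1; d=.023
    w.append((*W(.1-r*np.cos(th)-d*np.sin(th), -r*np.sin(th)+d*np.cos(th)),.100,9.4))
print(np.round(w,3))
q=np.array(w)[:,:2]; o=ctrl.get_obs(); print(o["eef_pos"])
R=o["tool_rot"]; print(np.round((np.c_[q,np.full(len(q),.1)]-o["eef_pos"])@R,4))
```

```text
[[ 5.03e-01  7.60e-02  1.00e-01  9.40e+00]
 [ 5.08e-01  5.60e-02  1.00e-01  9.40e+00]
 [ 5.16e-01  3.80e-02  1.00e-01  9.40e+00]
 [ 5.29e-01  2.10e-02  1.00e-01  9.40e+00]
 [ 5.44e-01  8.00e-03  1.00e-01  9.40e+00]
 [ 5.61e-01 -3.00e-03  1.00e-01  9.40e+00]
 [ 5.81e-01 -9.00e-03  1.00e-01  9.40e+00]
 [ 6.01e-01 -1.20e-02  1.00e-01  9.40e+00]]
[0.50321877 0.11368073 0.09861475]
[[-0.0367 -0.0064 -0.0014]
 [-0.0572 -0.0049 -0.0014]
 [-0.0769  0.0007 -0.0014]
 [-0.0951  0.01   -0.0014]
 [-0.1111  0.0228 -0.0015]
 [-0.1243  0.0385 -0.0015]
 [-0.134   0.0566 -0.0016]
 [-0.14    0.0762 -0.0017]]
```

step_arm --claw '[1,1,1,1,1]' --pt "-0.02 -0.006 -0.001" --pt "-0.037 -0.006 -0.001" --pt "-0.057 -0.005 -0.001" --pt "-0.077 0.001 -0.001" --pt "-0.095 0.01 -0.001" --roll '[0,0,0,0,0]'

```text
time_s: 3.8
eef_pos: [0.5312, 0.0212, 0.1038]
tool_rot: [[-0.163, 0.987, 0.003], [0.987, 0.163, 0.0], [-0.0, 0.003, -1.0]]
force: [-0.6, 0.8, -0.2]
opening: 0.0002
grip_force: 0.3
```

step_arm --claw '[1,1,1,1,1]' --pt "-0.016 0.013 0" --pt "-0.029 0.028 0" --pt "-0.039 0.047 0" --pt "-0.045 0.067 0" --pt "-0.045 0.08 0" --roll '[0,0,0,0,0]'

```text
time_s: 4.3
eef_pos: [0.6186, -0.0095, 0.1028]
tool_rot: [[-0.163, 0.987, 0.002], [0.987, 0.163, -0.0], [-0.001, 0.002, -1.0]]
force: [-1.3, -0.3, 0.5]
opening: 0.0003
grip_force: 0.4
```

Run:
```python
from h import *
o=ctrl.get_obs(); print(o["time_s"],o["eef_pos"],o["force"])
im,d=read_camera("top"); save(im,"top1.png")
for m in finder.mark_of("bar_tip","top")[:2]: print(m["conf"],m["position"],at_z("top",[m["position"]],.1045))
# viewing pose: back off along tool -x, rise; then hover above comb
c=W(.042,0); print(c); v=W(.03,-.13)
plan([(*(o["eef_pos"][:2]-[.03,0]),.13,9.4),(*v,.23,9.4)])
cv2.imwrite("pics/c2.png",cv2.resize(im[130:300,200:400,::-1],(700,595)))
```

```text
4.3 [ 0.61855838 -0.00953976  0.10277564] [-1.32508524 -0.34292139  0.54260258]
[0.54727881 0.08102709]
dp [ 0.0039 -0.0292 -0.0278] roll 0.001 rows 1 -> [ 0.589 -0.01   0.13 ]
dp [-0.0339 -0.0379 -0.1   ] roll 0.0 rows 3 -> [ 0.557 -0.049  0.23 ]
```

View pics/c2.png

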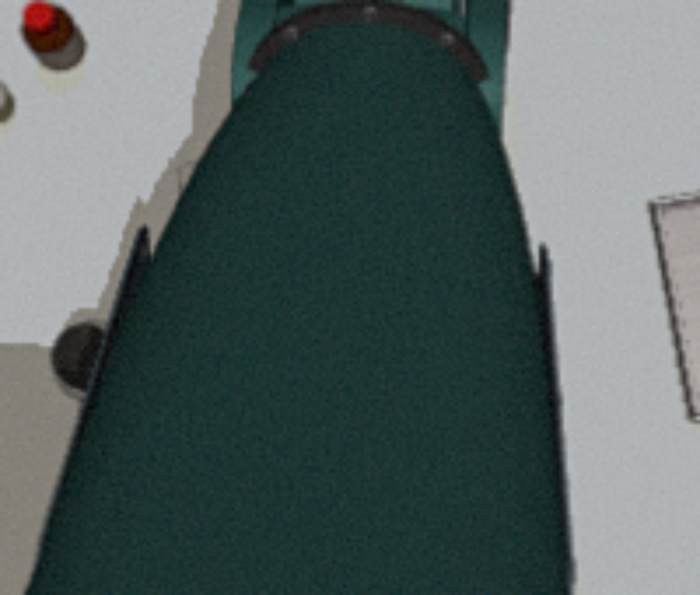

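The arm hides everything in the top view apart from the bottle. I'll back off and look with the wrist camera.

step_arm --claw '[1,0.5,0.5,0.5,0.5]' --pt "0.004 -0.029 -0.028" --pt "-0.01 -0.042 -0.07" --pt "-0.03 -0.067 -0.11" --pt "-0.03 -0.067 -0.128" --pt "-0.03 -0.067 -0.128" --roll '[0,0,0,0,0]'

```text
time_s: 4.9
eef_pos: [0.5553, -0.0494, 0.2324]
tool_rot: [[-0.164, 0.987, 0.005], [0.987, 0.164, -0.001], [-0.001, 0.005, -1.0]]
force: [-0.3, 0.0, 0.0]
opening: 0.0299
grip_force: 0.0
```

Run:
```python
from h import *
o=ctrl.get_obs(); im,d=read_camera("wrist"); save(im,"w2.png"); print(o["time_s"],o["eef_pos"],o["opening"])
for t,z in dict(pivot=.0975,bar_tip=.1045,comb_top=.091,strip_a=.022,stand=0).items():
    for m in finder.mark_of(t,"wrist")[:2]: print(t,round(m["conf"],2),np.round(m["position"]),np.round(at_z("wrist",[m["position"]],z,o)[0],4))
for m in finder.masks_of("comb","wrist")[:2]:
    k=m["pixels"]; ys,xs=np.nonzero(k); X=at_depth("wrist",np.c_[xs,ys],d,o); s=(X[:,2]>.083)&(X[:,2]<.1); X=X[s]
    if s.sum()>20:
        r=cv2.minAreaRect((X[:,:2]*1000).astype(np.float32)); print("comb",round(m["conf"],2),m["rect"],s.sum(),X.mean(0).round(4),r)
plan([(*W(.042,0),.23,9.4)])
```

```text
4.9 [ 0.5553152  -0.0494373   0.23239496] 0.029918662704719504
pivot 0.69 [410.  16.] [0.6005 0.0943 0.0975]
bar_tip 0.94 [434. 245.] [ 0.6624 -0.0852  0.1045]
comb_top 0.65 [294.  38.] [0.5137 0.0652 0.091 ]
comb_top 0.57 [335.  29.] [0.5447 0.0771 0.091 ]
strip_a 0.76 [227.  33.] [0.4423 0.0681 0.022 ]
strip_a 0.7 [283.  31.] [0.4959 0.0795 0.022 ]
stand 0.91 [293.  40.] [0.5048 0.0758 0.    ]
stand 0.63 [310. 155.] [ 0.5412 -0.0393  0.    ]
comb 0.86 [328.5, 0.0, 15.9, 70.0] 776 [0.5471 0.0743 0.0893] ((547.1488037109375, 73.3433609008789), (8.72501277923584, 51.45988464355469), 10.5505952835083)
comb 0.72 [200.9, 0.0, 21.9, 47.7] 544 [0.4439 0.0662 0.0889] ((443.07916259765625, 66.48066711425781), (9.532602310180664, 31.015459060668945), 10.067278861999512)
dp [ 0.1291  0.0144 -0.0022] roll 0.001 rows 3 -> [0.547 0.081 0.23 ]
```

View pics/w2.png

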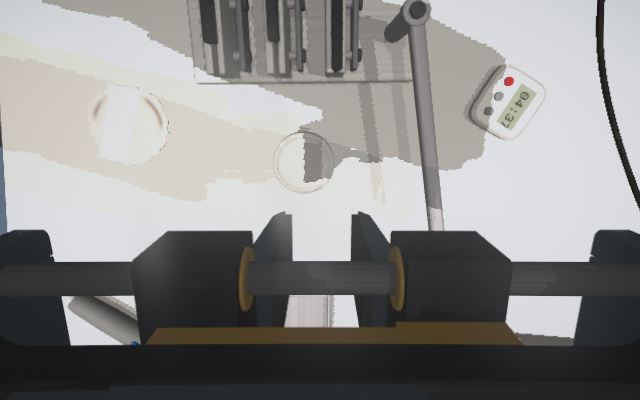

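The wrist view shows the bar swung right (pivot 410,16, tip 434,245), the comb ridge at (336,35) and the cup untouched at (304,160). I'll go above the comb at (.546, .0805).

step_arm --claw '[0.56,0.56,0.56,0.56,0.56]' --pt "0.048 0.005 0" --pt "0.096 0.009 0" --pt "0.13 0.012 0" --pt "0.13 0.012 0.045" --pt "0.13 0.012 0.09" --roll '[0,0,-0.008,-0.008,-0.008]'

```text
time_s: 5.75
eef_pos: [0.5458, 0.0826, 0.1383]
tool_rot: [[-0.174, 0.985, 0.002], [0.985, 0.174, 0.0], [-0.0, 0.002, -1.0]]
force: [0.8, 0.5, 0.1]
opening: 0.0402
grip_force: 0.0
```

step_arm --claw '[0.56,0.56]' --pt "0 0 0.02" --pt "0 0 0.02" --roll '[0,0]'

```text
time_s: 5.95
eef_pos: [0.5429, 0.0813, 0.1155]
tool_rot: [[-0.173, 0.985, -0.006], [0.985, 0.173, -0.001], [0.0, -0.006, -1.0]]
force: [-0.6, -0.0, 0.5]
opening: 0.0398
grip_force: 0.0
```

Run:
```python
from h import *
o=ctrl.get_obs(); im,d=read_camera("wrist"); save(im,"w3.png"); print(o["time_s"],o["eef_pos"],o["opening"])
print(np.round(proj("wrist",[[.546,.0805,.091],[.546-.0055,.0805+.0315,.091],[.546+.0055,.0805-.0315,.091]],o)))
plan([(.546,.0805,.079,10)])
```

```text
5.95 [0.54292619 0.08125188 0.11551384] 0.03981152245626577
[[328. 231.]
 [329. 177.]
 [328. 282.]]
dp [-0.0011  0.0015  0.0386] roll -0.001 rows 1 -> [0.546 0.08  0.079]
```

View pics/w3.png

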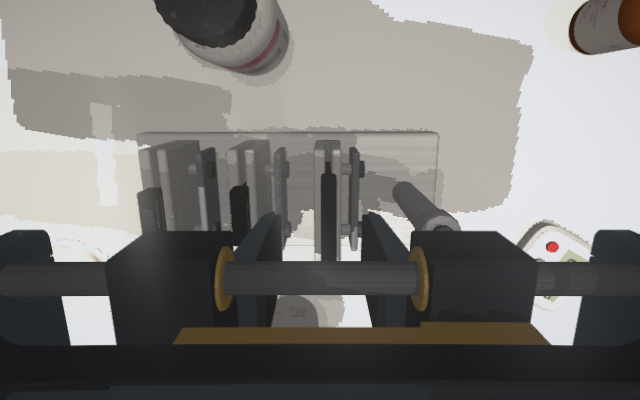

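step_arm --claw '[0.56,0.56,0.56]' --pt "0 0 0" --pt "0 0 0" --pt "0 0 0" --roll '[0,0,0]'

```text
time_s: 6.3
eef_pos: [0.546, 0.0813, 0.1202]
tool_rot: [[-0.172, 0.985, 0.002], [0.985, 0.172, 0.0], [-0.0, 0.002, -1.0]]
force: [-0.5, -1.0, -0.1]
opening: 0.0399
grip_force: 0.0
```

The comb ridge's far end is at (328,174) against a prediction of (329,177), so I'm aligned and can descend and grip.

step_arm --claw '[0.56,0.56,0.56,0.56]' --pt "0 0 0.018" --pt "0 0 0.033" --pt "0 0 0.041" --pt "0 0 0.041" --roll '[0,0,0,0]'

```text
time_s: 6.7
eef_pos: [0.5445, 0.0811, 0.0769]
tool_rot: [[-0.172, 0.985, -0.002], [0.985, 0.172, -0.0], [0.0, -0.002, -1.0]]
force: [-0.3, -0.1, 0.2]
opening: 0.04
grip_force: 0.0
```

step_arm --squeeze 40 --claw '[1,1,1,1,1]' --pt "0 0 0" --pt "0 0 0" --pt "0 0 0" --pt "0 0 0" --pt "0 0 0" --roll '[0,0,0,0,0]'

```text
time_s: 7.2
eef_pos: [0.5469, 0.0814, 0.0787]
tool_rot: [[-0.172, 0.985, 0.004], [0.985, 0.172, 0.0], [-0.0, 0.004, -1.0]]
force: [7.5, 1.8, -5.4]
opening: 0.0084
grip_force: 40.0
```

Held: the opening is 8.4 mm on the 9 mm ridge. I'll draw it up slowly at first.

step_arm --claw '[1,1,1,1,1]' --pt "0 0 -0.006" --pt "0 0 -0.014" --pt "0 0 -0.024" --pt "0 0 -0.036" --pt "0 0 -0.05" --roll '[0,0,0,0,0]'

```text
time_s: 7.7
eef_pos: [0.5457, 0.0813, 0.1281]
tool_rot: [[-0.172, 0.985, 0.001], [0.985, 0.172, 0.0], [-0.0, 0.001, -1.0]]
force: [3.8, 0.7, -8.0]
opening: 0.0089
grip_force: 40.0
```

step_arm --claw '[1,1,1,1,1]' --pt "0 0 -0.018" --pt "0 0 -0.04" --pt "0 0 -0.065" --pt "0 0 -0.09" --pt "0 0 -0.09" --roll '[0,0,0,0,0]'

```text
time_s: 8.2
eef_pos: [0.5469, 0.0814, 0.2213]
tool_rot: [[-0.172, 0.985, 0.005], [0.985, 0.172, 0.001], [-0.0, 0.005, -1.0]]
force: [0.2, 0.4, -0.4]
opening: 0.0085
grip_force: 40.0
```

Run:
```python
from h import *
o=ctrl.get_obs(); print(o["time_s"],o["eef_pos"],o["opening"],o["grip_force"])
im,d=read_camera("scene")
for t in ["comb","strip_a"]:
    for m in finder.masks_of(t,"scene")[:4]:
        ys,xs=np.nonzero(m["pixels"]); X=at_depth("scene",np.c_[xs,ys],d); print(t,round(m["conf"],2),m["rect"],np.round(np.percentile(X,[3,50,97],axis=0),3).tolist())
cv2.imwrite("pics/s3.png",cv2.resize(im[80:300,190:450,::-1],(700,592)))
# tray from top depth/mask earlier
d0=np.load("top0.npy"); import itertools
im,d=read_camera("top")
for m in finder.masks_of("tray","top")[:2]:
    c=cv2.findContours(m["pixels"].astype(np.uint8),0,2)[0]; c=max(c,key=len).reshape(-1,2)
    X=at_z("top",c,.02); print("tray",m["conf"],cv2.minAreaRect((X[:,:2]*1000).astype(np.float32)))
plan([(.50,-.10,.205,-12),(.53,-.305,.205,-30)])
```

```text
8.2 [0.54689506 0.08140015 0.22129028] 0.008538698980756768 39.98225748538971
comb 0.55 [283.6, 183.7, 14.1, 29.0] [[0.539, 0.057, 0.168], [0.545, 0.098, 0.196], [0.551, 0.111, 0.235]]
strip_a 0.47 [309.1, 231.3, 11.8, 14.2] [[0.489, 0.065, 0.08], [0.493, 0.082, 0.091], [0.499, 0.095, 0.094]]
strip_a 0.23 [328.1, 148.7, 65.0, 46.1] [[0.447, -0.391, 0.002], [0.527, -0.298, 0.006], [0.607, -0.203, 0.022]]
tray 0.72 ((527.3309326171875, -297.365234375), (162.30487060546875, 183.58126831054688), 8.718364715576172)
dp [-0.1708 -0.0751  0.0119] roll 0.382 rows 4 -> [ 0.5   -0.1    0.205]
dp [-0.1943  0.072   0.    ] roll 0.314 rows 5 -> [ 0.53  -0.305  0.205]
```

View pics/s3.png

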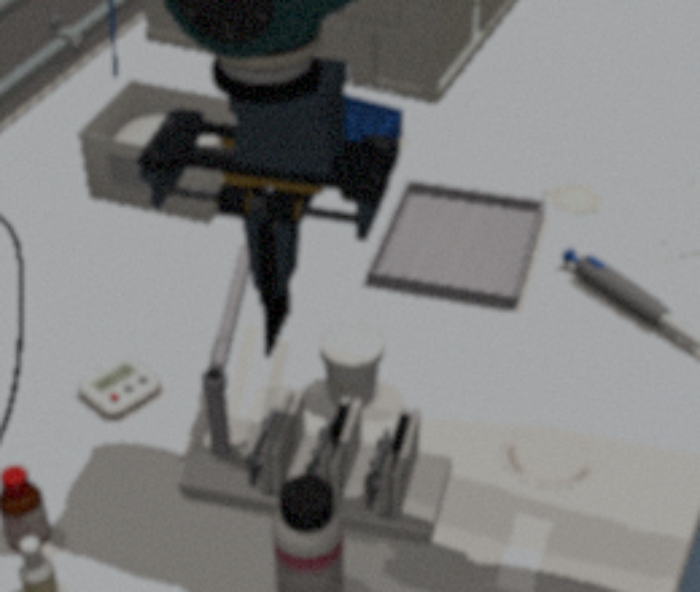

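The comb is clear and in the gripper (crop 272,320). Both strips are still seated (345,430 and 400,435). I'll carry it to the tray.

step_arm --claw '[1,1,1,1,1]' --pt "-0.037 -0.008 0" --pt "-0.074 -0.017 0" --pt "-0.111 -0.025 0" --pt "-0.148 -0.034 0" --pt "-0.185 -0.042 0" --roll '[0,0,0,0,0]'

```text
time_s: 8.95
eef_pos: [0.5349, -0.1096, 0.217]
tool_rot: [[-0.172, 0.985, -0.001], [0.985, 0.172, 0.0], [0.001, -0.001, -1.0]]
force: [0.0, -0.4, 0.2]
opening: 0.0087
grip_force: 40.0
```

step_arm --claw '[1,1,1,1,1]' --pt "-0.037 -0.008 0" --pt "-0.074 -0.017 0" --pt "-0.111 -0.025 0" --pt "-0.148 -0.034 0" --pt "-0.184 -0.043 0" --roll '[0,0,0,0,0]'

```text
time_s: 9.45
eef_pos: [0.5243, -0.2983, 0.2169]
tool_rot: [[-0.172, 0.985, -0.001], [0.985, 0.172, 0.001], [0.001, -0.001, -1.0]]
force: [0.3, -0.1, -0.3]
opening: 0.0082
grip_force: 40.0
```

step_arm --claw '[1,1,1,1,1]' --pt "0 0 0.035" --pt "0 0 0.075" --pt "0 0 0.11" --pt "0 0 0.14" --pt "0 0 0.14" --roll '[0,0,0,0,0]'

```text
time_s: 9.95
eef_pos: [0.5223, -0.2953, 0.0734]
tool_rot: [[-0.172, 0.985, -0.006], [0.985, 0.172, 0.004], [0.005, -0.006, -1.0]]
force: [0.0, -0.0, -0.3]
opening: 0.0088
grip_force: 40.0
```

Next I'll feel for the floor. The comb's tips should touch when the TCP is near z 0.061.

step_arm --claw '[1,1,1,1,1]' --pt "0 0 0" --pt "0 0 0.005" --pt "0 0 0.01" --pt "0 0 0.013" --pt "0 0 0.013" --roll '[0,0,0,0,0]'

```text
time_s: 10.45
eef_pos: [0.525, -0.2969, 0.065]
tool_rot: [[-0.172, 0.985, 0.0], [0.985, 0.172, -0.0], [-0.0, 0.0, -1.0]]
force: [-0.6, 0.6, -1.3]
opening: 0.0087
grip_force: 40.0
```

step_arm --claw '[1,1,1,1]' --pt "0 0 0.002" --pt "0 0 0.003" --pt "0 0 0.004" --pt "0 0 0.004" --roll '[0,0,0,0]'

```text
time_s: 10.85
eef_pos: [0.525, -0.2969, 0.0608]
tool_rot: [[-0.172, 0.985, -0.0], [0.985, 0.172, 0.0], [0.0, -0.0, -1.0]]
force: [-0.1, -0.8, -0.7]
opening: 0.0089
grip_force: 40.0
```

step_arm --claw '[1,1,1]' --pt "0 0 0.001" --pt "0 0 0.002" --pt "0 0 0.002" --roll '[0,0,0]'

```text
time_s: 11.15
eef_pos: [0.5258, -0.297, 0.0604]
tool_rot: [[-0.172, 0.985, 0.001], [0.985, 0.172, -0.0], [-0.0, 0.001, -1.0]]
force: [-4.1, 6.0, 21.5]
opening: 0.0083
grip_force: 40.1
```

step_arm --claw '[1,0.93,0.86,0.84,0.84]' --pt "0 0 -0.002" --pt "0 0 -0.002" --pt "0 0 -0.002" --pt "0 0 -0.002" --pt "0 0 -0.002" --roll '[0,0,0,0,0]' --squeeze 10

```text
time_s: 11.65
eef_pos: [0.5249, -0.2969, 0.0608]
tool_rot: [[-0.172, 0.985, -0.0], [0.985, 0.172, 0.0], [0.0, -0.0, -1.0]]
force: [-0.3, 0.7, 0.2]
opening: 0.0148
grip_force: 0.0
```

step_arm --claw '[0.84,0.84,0.84,0.84,0.84]' --pt "0 0 0.006" --pt "0 0 0.012" --pt "0 0 0.018" --pt "0 0 0.024" --pt "0 0 0.03" --roll '[0,0,0,0,0]'

```text
time_s: 12.15
eef_pos: [0.5249, -0.2968, 0.0302]
tool_rot: [[-0.172, 0.985, -0.0], [0.985, 0.172, 0.0], [0.0, -0.0, -1.0]]
force: [0.3, -0.2, 0.2]
opening: 0.0145
grip_force: 0.0
```

Run:
```python
from h import *
o=ctrl.get_obs(); print(o["time_s"],o["eef_pos"],o["force"],o["opening"])
im,d=read_camera("scene")
q=proj("scene",[o["eef_pos"]])[0].astype(int); print(q)
cv2.imwrite("pics/s4.png",cv2.resize(im[q[1]-60:q[1]+40,q[0]-65:q[0]+65,::-1],(780,600),interpolation=cv2.INTER_CUBIC))
```

```text
12.15 [ 0.52492515 -0.29682519  0.03020755] [ 0.2664217  -0.19755221  0.16192087] 0.014488522364050961
[360 164]
```

View pics/s4.png

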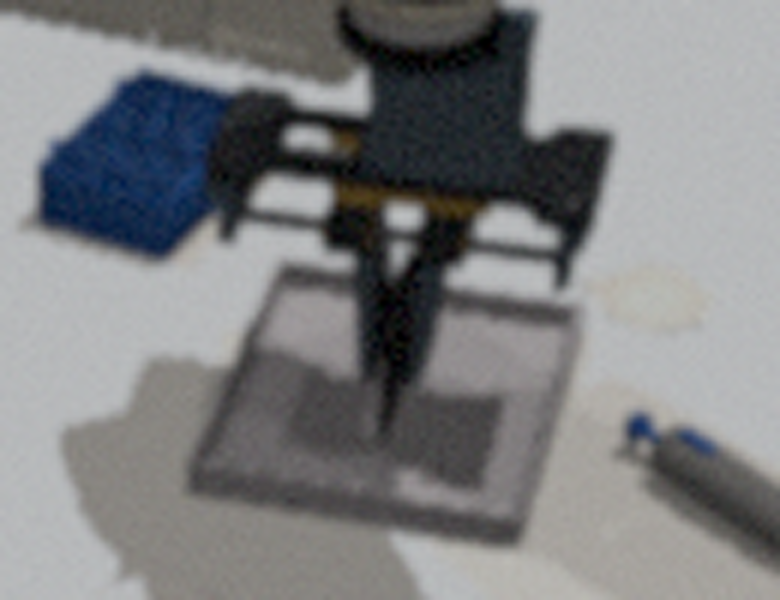

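The comb stands edge-on between the fingers (crop 390,360) on the tray floor. I'll lower the tips to near the floor, then open slowly so that it leans down along one finger.

step_arm --claw '[0.84,0.84,0.84,0.84,0.84]' --pt "0 0 0.006" --pt "0 0 0.012" --pt "0 0 0.018" --pt "0 0 0.022" --pt "0 0 0.022" --roll '[0,0,0,0,0]'

```text
time_s: 12.7
eef_pos: [0.5248, -0.2967, 0.0083]
tool_rot: [[-0.172, 0.985, -0.001], [0.985, 0.172, 0.0], [0.001, -0.001, -1.0]]
force: [0.6, 1.1, 0.7]
opening: 0.0146
grip_force: 0.0
```

step_arm --claw '[0.81,0.78,0.75,0.72,0.69]' --pt "0 0 0" --pt "0 0 0" --pt "0 0 0" --pt "0 0 0" --pt "0 0 0" --roll '[0,0,0,0,0]'

```text
time_s: 13.2
eef_pos: [0.5251, -0.2969, 0.0091]
tool_rot: [[-0.172, 0.985, 0.0], [0.985, 0.172, -0.0], [-0.0, 0.0, -1.0]]
force: [0.1, -0.7, 0.6]
opening: 0.0277
grip_force: 0.0
```

step_arm --claw '[0.66,0.63,0.6,0.57,0.54]' --pt "0 0 0" --pt "0 0 0" --pt "0 0 0" --pt "0 0 0" --pt "0 0 0" --roll '[0,0,0,0,0]'

```text
time_s: 13.7
eef_pos: [0.525, -0.2969, 0.0089]
tool_rot: [[-0.172, 0.985, -0.0], [0.985, 0.172, 0.0], [0.0, -0.0, -1.0]]
force: [0.5, 0.4, -0.3]
opening: 0.0414
grip_force: 0.0
```

step_arm --claw '[0.51,0.48,0.45,0.42,0.39]' --pt "0 0 0" --pt "0 0 0" --pt "0 0 0" --pt "0 0 0" --pt "0 0 0" --roll '[0,0,0,0,0]'

```text
time_s: 14.2
eef_pos: [0.525, -0.2969, 0.0089]
tool_rot: [[-0.172, 0.985, -0.0], [0.985, 0.172, 0.0], [0.0, -0.0, -1.0]]
force: [-0.7, -0.9, 0.2]
opening: 0.0552
grip_force: 0.0
```

step_arm --claw '[0.37,0.35,0.33,0.31,0.29]' --pt "0 0 0" --pt "0 0 0" --pt "0 0 0" --pt "0 0 0" --pt "0 0 0" --roll '[0,0,0,0,0]'

```text
time_s: 14.7
eef_pos: [0.5251, -0.2969, 0.009]
tool_rot: [[-0.172, 0.985, 0.0], [0.985, 0.172, -0.0], [-0.0, 0.0, -1.0]]
force: [-0.2, 0.7, 0.8]
opening: 0.0644
grip_force: 0.0
```

step_arm --claw '[0.28,0.27,0.26,0.25,0.24]' --pt "0 0 0" --pt "0 0 0" --pt "0 0 0" --pt "0 0 0" --pt "0 0 0" --roll '[0,0,0,0,0]'

```text
time_s: 15.2
eef_pos: [0.525, -0.2969, 0.0089]
tool_rot: [[-0.172, 0.985, -0.0], [0.985, 0.172, 0.0], [0.0, -0.0, -1.0]]
force: [0.5, -0.5, -1.2]
opening: 0.0689
grip_force: 0.0
```

step_arm --claw '[0.22,0.2,0.17,0.13,0.08]' --pt "0 0 0" --pt "0 0 0" --pt "0 0 0" --pt "0 0 0" --pt "0 0 0" --roll '[0,0,0,0,0]'

```text
time_s: 15.7
eef_pos: [0.525, -0.2969, 0.0089]
tool_rot: [[-0.172, 0.985, 0.0], [0.985, 0.172, -0.0], [-0.0, 0.0, -1.0]]
force: [-0.0, -0.1, -0.9]
opening: 0.0831
grip_force: 0.0
```

Run:
```python
from h import *
o=ctrl.get_obs(); print(o["time_s"],o["eef_pos"],o["force"],o["opening"])
im,d=read_camera("scene")
q=proj("scene",[o["eef_pos"]])[0].astype(int)
cv2.imwrite("pics/s5.png",cv2.resize(im[q[1]-60:q[1]+40,q[0]-65:q[0]+65,::-1],(780,600),interpolation=cv2.INTER_CUBIC))
for m in finder.masks_of("comb","scene")[:2]:
    ys,xs=np.nonzero(m["pixels"]); X=at_depth("scene",np.c_[xs,ys],d); print(m["conf"],np.round(np.percentile(X,[3,50,97],axis=0),3).tolist())
```

```text
15.7 [ 0.52503314 -0.29689375  0.00892817] [-0.02772661 -0.12017914 -0.94517552] 0.08309487548815608
0.54 [[0.518, -0.325, 0.02], [0.522, -0.279, 0.048], [0.529, -0.267, 0.075]]
```

View pics/s5.png

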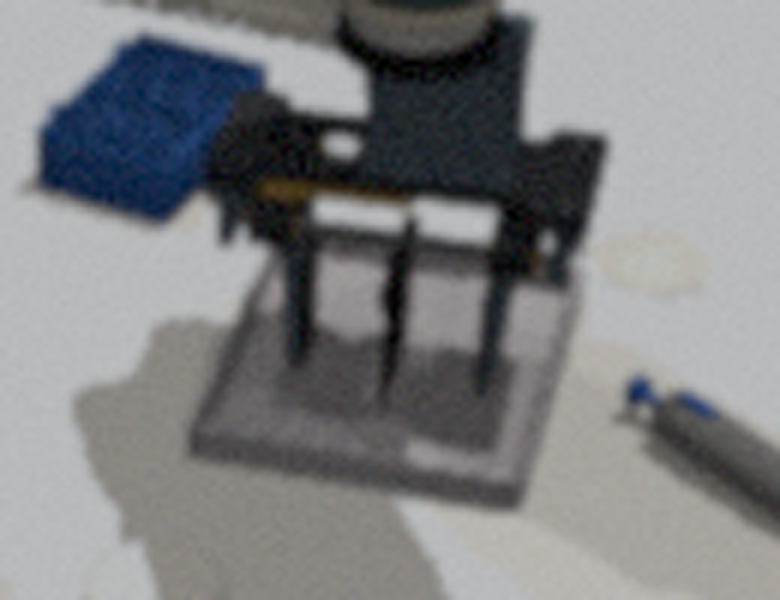

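The comb did not lean. It stands on its tips on its own (crop 395,310). I'll regrip it, set it down 30 mm to the -y side of the tool so there's room, then tip it onto the leading finger.

step_arm --claw '[0.08,0.3,0.55,0.75,0.82]' --pt "0 0 -0.026" --pt "0 0 -0.052" --pt "0 0 -0.052" --pt "0 0 -0.052" --pt "0 0 -0.052" --roll '[0,0,0,0,0]'

```text
time_s: 16.3
eef_pos: [0.5245, -0.2966, 0.0601]
tool_rot: [[-0.172, 0.985, -0.001], [0.985, 0.172, 0.001], [0.001, -0.001, -1.0]]
force: [-0.3, -0.8, -0.8]
opening: 0.0552
grip_force: 0.0
```

step_arm --squeeze 20 --claw '[0.88,1,1,1,1]' --pt "0 0 0" --pt "0 0 0" --pt "0 0 0" --pt "0 0 0" --pt "0 0 0" --roll '[0,0,0,0,0]'

```text
time_s: 16.8
eef_pos: [0.525, -0.2969, 0.0608]
tool_rot: [[-0.172, 0.985, -0.0], [0.985, 0.172, 0.0], [0.0, -0.0, -1.0]]
force: [-0.1, -0.3, 0.2]
opening: 0.0152
grip_force: 0.0
```

step_arm --claw '[1,1,1,1,1]' --pt "0 0 -0.006" --pt "0 -0.016 -0.006" --pt "0 -0.03 -0.006" --pt "0 -0.03 -0.006" --pt "0 -0.03 -0.001" --roll '[0,0,0,0,0]'

```text
time_s: 17.3
eef_pos: [0.4957, -0.3027, 0.0629]
tool_rot: [[-0.171, 0.985, 0.002], [0.985, 0.171, -0.001], [-0.001, 0.001, -1.0]]
force: [-1.2, 2.3, 27.9]
opening: 0.0084
grip_force: 20.0
```

step_arm --claw '[1,1,1]' --pt "0 0 0.001" --pt "0 0 0.001" --pt "0 0 0.001" --roll '[0,0,0]'

```text
time_s: 17.6
eef_pos: [0.4968, -0.3028, 0.0622]
tool_rot: [[-0.172, 0.985, 0.002], [0.985, 0.172, -0.001], [-0.001, 0.002, -1.0]]
force: [-1.8, 2.6, 21.0]
opening: 0.009
grip_force: 20.1
```

step_arm --claw '[1,0.92,0.84,0.78,0.735]' --pt "0 0 -0.002" --pt "0 0 -0.002" --pt "0 0 -0.002" --pt "0 0 -0.002" --pt "0 0 -0.002" --roll '[0,0,0,0,0]'

```text
time_s: 18.1
eef_pos: [0.4954, -0.302, 0.0627]
tool_rot: [[-0.172, 0.985, -0.0], [0.985, 0.172, 0.0], [0.0, -0.0, -1.0]]
force: [0.1, -0.9, -0.9]
opening: 0.0236
grip_force: 0.0
```

step_arm --claw '[0.735,0.735,0.735,0.735,0.735]' --pt "0 0 0.008" --pt "0 0 0.014" --pt "0 0 0.014" --pt "0 0.004 0.014" --pt "0 0.008 0.014" --roll '[0,0,0,0,0]'

```text
time_s: 18.6
eef_pos: [0.5038, -0.3007, 0.049]
tool_rot: [[-0.172, 0.985, 0.0], [0.985, 0.172, -0.0], [-0.0, 0.0, -1.0]]
force: [0.3, 0.6, 0.3]
opening: 0.0241
grip_force: 0.0
```

step_arm --claw '[0.735,0.735,0.735,0.735,0.735]' --pt "0 0.002 0" --pt "0 0.004 0" --pt "0 0.006 0" --pt "0 0.006 0" --pt "0 0.006 0" --roll '[0,0,0,0,0]'

```text
time_s: 19.1
eef_pos: [0.5093, -0.2996, 0.049]
tool_rot: [[-0.172, 0.985, 0.0], [0.985, 0.172, 0.0], [-0.0, 0.0, -1.0]]
force: [0.4, -0.3, -1.2]
opening: 0.0244
grip_force: 0.0
```

Run:
```python
from h import *
o=ctrl.get_obs(); print(o["time_s"],o["eef_pos"],o["force"],o["opening"])
im,d=read_camera("scene")
q=proj("scene",[o["eef_pos"]])[0].astype(int)
cv2.imwrite("pics/s6.png",cv2.resize(im[q[1]-45:q[1]+40,q[0]-55:q[0]+55,::-1],(776,600),interpolation=cv2.INTER_CUBIC))
```

```text
19.1 [ 0.50929645 -0.29963571  0.04895955] [ 0.3723841  -0.3104115  -1.20940247] 0.02438230579747982
```

View pics/s6.png

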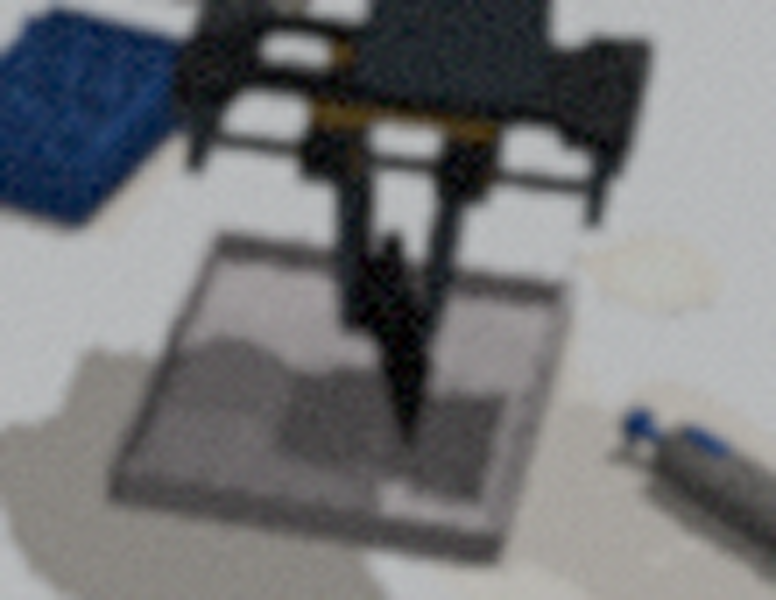

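The comb now leans on the leading finger (crop 390,250 down to 405,440). I'll widen, lower the tips, then let it down by opening and shifting.

step_arm --claw '[0.68,0.62,0.56,0.52,0.52]' --pt "0 0 0" --pt "0 -0.001 0" --pt "0 -0.002 0" --pt "0 -0.002 0" --pt "0 -0.002 0" --roll '[0,0,0,0,0]'

```text
time_s: 19.65
eef_pos: [0.5073, -0.3, 0.0489]
tool_rot: [[-0.172, 0.985, -0.0], [0.985, 0.172, 0.0], [0.0, -0.0, -1.0]]
force: [-1.0, -0.6, 0.2]
opening: 0.0434
grip_force: 0.0
```

step_arm --claw '[0.52,0.52,0.52,0.52,0.52]' --pt "0 0 0.01" --pt "0 0 0.02" --pt "0 0 0.03" --pt "0 0 0.039" --pt "0 0 0.039" --roll '[0,0,0,0,0]'

```text
time_s: 20.15
eef_pos: [0.5065, -0.2995, 0.0082]
tool_rot: [[-0.172, 0.985, -0.002], [0.985, 0.172, 0.001], [0.002, -0.002, -1.0]]
force: [0.2, 0.3, -0.4]
opening: 0.0435
grip_force: 0.0
```

step_arm --claw '[0.49,0.46,0.43,0.4,0.37]' --pt "0 0.001 0" --pt "0 0.003 0" --pt "0 0.004 0" --pt "0 0.005 0" --pt "0 0.006 0" --roll '[0,0,0,0,0]'

```text
time_s: 20.65
eef_pos: [0.5135, -0.299, 0.0102]
tool_rot: [[-0.172, 0.985, 0.0], [0.985, 0.172, -0.0], [-0.0, 0.0, -1.0]]
force: [-0.2, 0.4, 0.6]
opening: 0.057
grip_force: 0.1
```

Run:
```python
from h import *
o=ctrl.get_obs(); print(o["time_s"],o["eef_pos"],o["force"],o["opening"])
im,d=read_camera("scene"); R=o["tool_rot"]
for m in finder.masks_of("comb","scene")[:3]:
    ys,xs=np.nonzero(m["pixels"]); X=at_depth("scene",np.c_[xs,ys],d)
    L=(X-o["eef_pos"])@R; L[:,2]=X[:,2]; print(round(m["conf"],2),len(xs),np.round(np.percentile(L,[3,25,50,75,97],axis=0),3).tolist())
```

```text
20.65 [ 0.51345172 -0.29901754  0.01016236] [-0.23869328  0.37440667  0.63031293] 0.05701900884010616
0.49 231 [[-0.029, -0.015, 0.012], [-0.014, -0.005, 0.024], [0.002, 0.005, 0.038], [0.016, 0.015, 0.054], [0.029, 0.025, 0.063]]
```

It's leaning at about 40° as planned. Continuing.

step_arm --claw '[0.35,0.33,0.31,0.29,0.27]' --pt "0 0.001 0" --pt "0 0.002 0" --pt "0 0.003 0" --pt "0 0.004 0" --pt "0 0.005 0" --roll '[0,0,0,0,0]'

```text
time_s: 21.25
eef_pos: [0.5182, -0.2981, 0.0099]
tool_rot: [[-0.172, 0.985, -0.0], [0.985, 0.172, 0.0], [0.0, -0.0, -1.0]]
force: [0.4, -0.3, -0.1]
opening: 0.0664
grip_force: 0.1
```

step_arm --claw '[0.255,0.24,0.225,0.21,0.195]' --pt "0 0.001 0" --pt "0 0.002 0" --pt "0 0.003 0" --pt "0 0.004 0" --pt "0 0.005 0" --roll '[0,0,0,0,0]'

```text
time_s: 21.75
eef_pos: [0.5231, -0.2972, 0.0099]
tool_rot: [[-0.172, 0.985, 0.0], [0.985, 0.172, 0.0], [0.0, 0.0, -1.0]]
force: [-1.2, 0.2, 0.2]
opening: 0.0729
grip_force: 0.0
```

step_arm --claw '[0.18,0.16,0.14,0.11,0.08]' --pt "0 0 0" --pt "0 0 0" --pt "0 0 0" --pt "0 0 0" --pt "0 0 0" --roll '[0,0,0,0,0]'

```text
time_s: 22.25
eef_pos: [0.523, -0.2972, 0.0099]
tool_rot: [[-0.172, 0.985, -0.0], [0.985, 0.172, 0.0], [0.0, -0.0, -1.0]]
force: [0.8, -0.6, -0.0]
opening: 0.0839
grip_force: 0.0
```

Run:
```python
from h import *
o=ctrl.get_obs(); print(o["time_s"],o["eef_pos"],o["force"],o["opening"])
im,d=read_camera("scene"); R=o["tool_rot"]
for m in finder.masks_of("comb","scene")[:3]:
    ys,xs=np.nonzero(m["pixels"]); X=at_depth("scene",np.c_[xs,ys],d)
    L=(X-o["eef_pos"])@R; L[:,2]=X[:,2]; print(round(m["conf"],2),len(xs),np.round(np.percentile(L,[3,25,50,75,97],axis=0),3).tolist())
```

```text
22.25 [ 0.52303145 -0.2972376   0.00991312] [ 0.77164241 -0.58247548 -0.02176065] 0.08385450865555132
0.85 336 [[-0.034, -0.035, 0.004], [-0.016, -0.018, 0.009], [0.001, -0.0, 0.011], [0.017, 0.017, 0.013], [0.03, 0.031, 0.016]]
```

The comb lies flat in the tray (z 4–16 mm, centred). I'll lift away and go round to the far side of the bar.

step_arm --claw '[0,0,0,0.5,1]' --pt "0 0 -0.03" --pt "0 0 -0.08" --pt "0 0 -0.13" --pt "0 0 -0.18" --pt "0 0 -0.2" --roll '[0,0,0,0,0]'

```text
time_s: 22.85
eef_pos: [0.5246, -0.2981, 0.215]
tool_rot: [[-0.172, 0.985, 0.005], [0.985, 0.172, -0.003], [-0.004, 0.004, -1.0]]
force: [0.4, 0.2, -1.2]
opening: 0.0777
grip_force: 0.0
```

step_arm --claw '[1,1,1,1,1]' --pt "0.035 0.027 0" --pt "0.07 0.053 0" --pt "0.105 0.08 0" --pt "0.139 0.106 0" --pt "0.139 0.106 0" --roll '[0,0,0,0,0]'

```text
time_s: 23.35
eef_pos: [0.6051, -0.1385, 0.21]
tool_rot: [[-0.175, 0.984, 0.001], [0.984, 0.175, 0.0], [0.0, 0.001, -1.0]]
force: [-0.6, 0.2, 0.2]
opening: 0.0382
grip_force: 0.0
```

step_arm --claw '[1,1,1,1,1]' --pt "0.035 0.027 0" --pt "0.07 0.053 0" --pt "0.105 0.08 0" --pt "0.139 0.107 0" --pt "0.139 0.107 0" --roll '[0,0,0,0,0]'

```text
time_s: 23.85
eef_pos: [0.6866, 0.0166, 0.2099]
tool_rot: [[-0.175, 0.985, 0.001], [0.985, 0.175, 0.0], [0.0, 0.001, -1.0]]
force: [-0.9, -1.7, -0.1]
opening: 0.0006
grip_force: 0.0
```

Run:
```python
from h import *
o=ctrl.get_obs(); print(o["time_s"],o["eef_pos"],o["opening"])
for n in ["scene","top"]:
    im,d=read_camera(n)
    for t in ["bar_tip","pivot"]:
        for m in finder.mark_of(t,n)[:1]: print(n,t,m["conf"],at_z(n,[m["position"]],.1045 if t=="bar_tip" else .0975))
    for m in finder.masks_of("comb",n)[:2]:
        ys,xs=np.nonzero(m["pixels"]); X=at_depth(n,np.c_[xs,ys],d); print(n,round(m["conf"],2),len(xs),np.round(np.percentile(X,[3,50,97],axis=0),3).tolist())
q=[W(.165,-.09)]
for th in np.arange(1.6,-.01,-.2):
    r=.1;d=.03; q.append(W(.1-r*np.cos(th)+d*np.sin(th), -r*np.sin(th)-d*np.cos(th)))
q=np.array(q); print(np.round((np.c_[q,np.full(len(q),.103)]-o["eef_pos"])@o["tool_rot"],3))
```

```text
23.85 [0.68660727 0.01662163 0.20987776] 0.0006418966925177575
scene bar_tip 0.61 [[ 0.67252584 -0.07960545  0.1045    ]]
scene pivot 0.89 [[0.60781435 0.08796873 0.0975    ]]
scene 0.9 301 [[0.489, -0.329, 0.006], [0.523, -0.298, 0.011], [0.553, -0.265, 0.017]]
top bar_tip 0.37 [[ 0.66162548 -0.07979756  0.1045    ]]
top 0.83 599 [[0.49, -0.327, 0.004], [0.524, -0.298, 0.01], [0.554, -0.269, 0.017]]
top 0.39 3994 [[0.448, -0.388, 0.001], [0.529, -0.299, 0.005], [0.607, -0.211, 0.022]]
[[-0.004 -0.004  0.107]
 [-0.012 -0.036  0.107]
 [-0.017 -0.057  0.107]
 [-0.017 -0.078  0.107]
 [-0.013 -0.098  0.107]
 [-0.005 -0.117  0.107]
 [ 0.007 -0.135  0.107]
 [ 0.021 -0.149  0.107]
 [ 0.039 -0.161  0.107]
 [ 0.058 -0.168  0.107]]
```

step_arm --claw '[1,1,1,1]' --pt "0 0 0.045" --pt "0 0 0.09" --pt "0 0 0.107" --pt "0 0 0.107" --roll '[0,0,0,0]'

```text
time_s: 24.65
eef_pos: [0.6835, 0.0129, 0.1008]
tool_rot: [[-0.172, 0.985, -0.004], [0.985, 0.172, 0.0], [0.001, -0.004, -1.0]]
force: [0.3, -0.7, 0.1]
opening: 0.0002
grip_force: 0.0
```

step_arm --claw '[1,1,1,1,1]' --pt "-0.006 -0.018 0" --pt "-0.012 -0.036 0" --pt "-0.017 -0.057 0" --pt "-0.017 -0.078 0" --pt "-0.013 -0.098 0" --roll '[0,0,0,0,0]'

```text
time_s: 25.15
eef_pos: [0.5917, -0.0171, 0.1056]
tool_rot: [[-0.171, 0.985, 0.004], [0.985, 0.171, -0.0], [-0.001, 0.004, -1.0]]
force: [0.8, 0.5, 0.2]
opening: 0.0007
grip_force: 0.4
```

step_arm --claw '[1,1,1,1,1]' --pt "0.008 -0.019 0" --pt "0.02 -0.037 0" --pt "0.034 -0.051 0" --pt "0.043 -0.057 0" --pt "0.052 -0.063 0" --roll '[0,0,0,0,0]'

```text
time_s: 25.65
eef_pos: [0.5208, 0.0243, 0.1046]
tool_rot: [[-0.172, 0.985, 0.003], [0.985, 0.172, -0.0], [-0.001, 0.003, -1.0]]
force: [1.3, 0.3, -0.1]
opening: 0.0005
grip_force: 0.3
```

step_arm --claw '[1,1,1,1,1]' --pt "0.006 -0.003 0" --pt "0.012 -0.006 0" --pt "0.019 -0.007 0" --pt "0.019 -0.007 0" --pt "0.019 -0.007 0" --roll '[0,0,0,0,0]'

```text
time_s: 26.15
eef_pos: [0.5097, 0.0416, 0.1029]
tool_rot: [[-0.172, 0.985, -0.0], [0.985, 0.172, 0.0], [0.0, -0.0, -1.0]]
force: [-0.5, -0.2, -0.4]
opening: 0.0004
grip_force: 0.0
```

```bash
cat > bar.py <<'E'
from h import *
o=ctrl.get_obs(); print(o["time_s"],o["eef_pos"],o["force"])
for n in ["scene","wrist"]:
    o=ctrl.get_obs(); im,d=read_camera(n); oo=o if n=="wrist" else None
    for t,z in [("bar_tip",.1045),("pivot",.0975)]:
        for m in finder.mark_of(t,n)[:1]: print(n,t,round(m["conf"],2),at_z(n,[m["position"]],z,oo).round(4))
    for m in finder.masks_of("bar",n)[:1]:
        ys,xs=np.nonzero(m["pixels"]); X=at_depth(n,np.c_[xs,ys],d,oo); X=X[(X[:,2]>.106)&(X[:,2]<.114)]
        if len(X)>20:
            l=cv2.fitLine((X[:,:2]*1000).astype(np.float32),cv2.DIST_HUBER,0,.01,.01).ravel(); print(n,"bar",round(m["conf"],2),len(X),l.round(3),"heading",np.degrees(np.arctan(l[1]/l[0])).round(2),X.min(0).round(3),X.max(0).round(3))
    for m in finder.masks_of("strip_a",n)[:4]:
        ys,xs=np.nonzero(m["pixels"]); X=at_depth(n,np.c_[xs,ys],d,oo); X=X[(X[:,2]>.084)&(X[:,2]<.096)]
        if len(X)>20: print(n,"strip",round(m["conf"],2),len(X),np.median(X,0).round(4))
    for m in finder.masks_of("stand",n)[:1]:
        ys,xs=np.nonzero(m["pixels"]); X=at_depth(n,np.c_[xs,ys],d,oo); X=X[(X[:,2]>.012)&(X[:,2]<.028)]
        print(n,"stand base",round(m["conf"],2),len(X),cv2.minAreaRect((X[:,:2]*1000).astype(np.float32)))
E
python3 bar.py
```

```text
26.15 [0.50969547 0.04161    0.1028756 ] [-0.53616066 -0.1615086  -0.37180528]
scene bar_tip 0.65 [[0.4219 0.039  0.1045]]
scene pivot 0.87 [[0.6099 0.0871 0.0975]]
scene bar 0.86 422 [9.59000e-01 2.84000e-01 5.16013e+02 7.26630e+01] heading 16.52 [0.421 0.039 0.106] [0.614 0.108 0.114]
scene strip 0.58 54 [0.4428 0.0703 0.0912]
scene stand base 0.78 1443 ((516.3025512695312, 81.07568359375), (222.64906311035156, 91.75222778320312), 9.735674858093262)
wrist bar_tip 0.92 [[0.4205 0.0422 0.1045]]
wrist pivot 0.68 [[0.6006 0.0956 0.0975]]
wrist bar 0.56 10512 [9.59000e-01 2.83000e-01 5.17735e+02 7.20700e+01] heading 16.43 [0.42  0.038 0.106] [0.613 0.106 0.114]
wrist strip 0.77 940 [0.4932 0.0822 0.0893]
wrist strip 0.59 1186 [0.4432 0.0698 0.0892]
wrist stand base 0.57 16205 ((515.9130859375, 80.34906768798828), (224.94981384277344, 90.24907684326172), 10.43120002746582)
```

The bar is at a heading of 16.5° and the stand at about 10.1°, so roughly 0.11 rad is left. I'll push slowly.

step_arm --claw '[1,1,1,1,1]' --pt "0.003 0 0" --pt "0.006 0 0" --pt "0.008 0 0" --pt "0.01 0 0" --pt "0.01 0 0" --roll '[0,0,0,0,0]'

```text
time_s: 27.25
eef_pos: [0.5078, 0.0516, 0.1029]
tool_rot: [[-0.172, 0.985, -0.0], [0.985, 0.172, 0.0], [0.0, 0.0, -1.0]]
force: [-0.0, 0.2, 0.2]
opening: 0.0006
grip_force: 0.0
```

```bash
python3 bar.py
```

```text
27.25 [0.50778271 0.05163181 0.1029298 ] [-0.0419681   0.16083914  0.19523989]
scene bar_tip 0.77 [[0.4216 0.0633 0.1045]]
scene pivot 0.92 [[0.6135 0.0887 0.0975]]
scene bar 0.81 422 [9.79000e-01 2.04000e-01 5.11142e+02 7.93640e+01] heading 11.78 [0.419 0.054 0.106] [0.614 0.107 0.114]
scene strip 0.63 48 [0.4929 0.083  0.0907]
scene strip 0.56 43 [0.4427 0.076  0.0913]
scene stand base 0.82 1509 ((524.3057861328125, 48.64842987060547), (226.6292724609375, 159.0908203125), 10.63597297668457)
wrist bar_tip 0.64 [[0.4158 0.0595 0.1045]]
wrist pivot 0.87 [[0.5995 0.0957 0.0975]]
wrist bar 0.84 10347 [9.79000e-01 2.04000e-01 5.15279e+02 7.90140e+01] heading 11.76 [0.416 0.053 0.106] [0.613 0.106 0.114]
wrist strip 0.86 630 [0.4924 0.0865 0.0892]
wrist strip 0.82 688 [0.442  0.0762 0.0892]
wrist stand base 0.86 15582 ((516.1277465820312, 80.43230438232422), (224.89956665039062, 89.94385528564453), 10.516355514526367)
```

step_arm --claw '[1,1,1]' --pt "0.0015 0 0" --pt "0.0025 0 0" --pt "0.0025 0 0" --roll '[0,0,0]'

```text
time_s: 28.15
eef_pos: [0.5073, 0.0539, 0.1029]
tool_rot: [[-0.172, 0.985, -0.0], [0.985, 0.172, -0.0], [0.0, -0.0, -1.0]]
force: [-0.9, 0.1, -0.4]
opening: 0.0004
grip_force: 0.0
```

step_arm --claw '[1,1,1,1,1]' --pt "-0.015 0 0" --pt "-0.03 0 -0.01" --pt "-0.04 0 -0.05" --pt "-0.08 0 -0.08" --pt "-0.12 0 -0.11" --roll '[0,0,0,0,0]'

```text
time_s: 28.65
eef_pos: [0.5282, -0.0665, 0.2153]
tool_rot: [[-0.173, 0.985, 0.001], [0.985, 0.173, -0.0], [-0.0, 0.001, -1.0]]
force: [0.7, 0.6, -0.5]
opening: 0.0005
grip_force: 0.0
```

```bash
python3 bar.py
python3 - <<'E'
from h import *
for n in ["scene","top"]:
    im,d=read_camera(n)
    for t in ["cup","bottle"]:
        for m in finder.mark_of(t,n)[:2]: print(n,t,round(m["conf"],2),at_z(n,[m["position"]],0).round(3))
d=read_camera("top")[1]
for t,h in [("bottle",.118),("cup",.066)]:
    for m in finder.masks_of(t,"top")[:1]:
        ys,xs=np.nonzero(m["pixels"]); X=at_depth("top",np.c_[xs,ys],d); print(t,X[X[:,2]>h-.006].mean(0).round(3),X[:,2].max())
E
```

```text
28.65 [ 0.52815915 -0.06649498  0.21525972] [ 0.71461679  0.6249772  -0.5072284 ]
scene bar_tip 0.71 [[0.4147 0.0636 0.1045]]
scene pivot 0.84 [[0.6063 0.0906 0.0975]]
scene bar 0.78 383 [9.84000e-01 1.80000e-01 5.12847e+02 8.22280e+01] heading 10.38 [0.418 0.059 0.106] [0.613 0.107 0.114]
scene strip 0.62 41 [0.4924 0.0842 0.0907]
scene strip 0.49 23 [0.4413 0.0796 0.0919]
scene stand base 0.93 1508 ((522.7069091796875, 54.40814971923828), (225.6051025390625, 146.59597778320312), 10.665650367736816)
wrist bar 0.94 430 [9.87000e-01 1.63000e-01 5.07561e+02 7.18500e+01] heading 9.38 [0.419 0.057 0.106] [0.61  0.089 0.111]
wrist strip 0.67 238 [0.4452 0.0566 0.0894]
wrist strip 0.61 209 [0.496  0.0666 0.0894]
wrist stand base 0.8 9513 ((519.0009155273438, 64.6904296875), (225.06544494628906, 59.462059020996094), 10.45789909362793)
top bottle 0.56 [[0.478 0.182 0.   ]]
bottle [0.472 0.184 0.129] 1.1607628584685954
```

step_arm --claw '[1,1,1,1,1]' --pt "-0.045 0 -0.02" --pt "-0.09 0 -0.02" --pt "-0.13 0 -0.02" --pt "-0.17 0 -0.02" --pt "-0.17 0 -0.02" --roll '[0,0,0,0,0]'

```text
time_s: 30.2
eef_pos: [0.5579, -0.2357, 0.2331]
tool_rot: [[-0.169, 0.986, 0.001], [0.986, 0.169, -0.001], [-0.001, 0.001, -1.0]]
force: [0.9, 0.3, 0.2]
opening: 0.0008
grip_force: 0.0
```

Run:
```python
from h import *
o=ctrl.get_obs(); print(o["time_s"],o["eef_pos"])
for n in ["scene","wrist","top"]:
    o=ctrl.get_obs(); im,d=read_camera(n); oo=o if n=="wrist" else None
    for t in ["cup","comb"]:
        for m in finder.masks_of(t,n)[:2]:
            ys,xs=np.nonzero(m["pixels"]); X=at_depth(n,np.c_[xs,ys],d,oo); print(n,t,round(m["conf"],2),len(xs),np.round(np.percentile(X,[3,50,97],axis=0),3).tolist())
```

```text
30.2 [ 0.55793391 -0.23565253  0.233069  ]
scene cup 0.74 526 [[0.51, -0.062, 0.023], [0.532, -0.026, 0.065], [0.56, -0.01, 0.069]]
scene comb 0.85 350 [[0.488, -0.332, 0.005], [0.522, -0.297, 0.011], [0.554, -0.265, 0.016]]
scene comb 0.69 53 [[0.489, 0.068, 0.08], [0.492, 0.084, 0.09], [0.499, 0.094, 0.094]]
wrist comb 0.9 1846 [[0.487, -0.313, 0.004], [0.519, -0.287, 0.008], [0.547, -0.267, 0.012]]
top cup 0.58 498 [[0.511, -0.065, 0.057], [0.538, -0.041, 0.066], [0.566, -0.015, 0.07]]
```

The cup is standing in place, the comb is flat in the tray and the bar is back over the bays.

```bash
python3 -c "
from plant import ctrl
print(ctrl.close_job())"
```

```text
the job is handed in; nothing more can be done
None
```

The job is handed in at about 30 s: the comb lies flat in the tray, the bar is back within about 1° of the row of bays, both strips are still seated, and the bottle and cup stand where they were.

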